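# Hook up the drop shutter of a UV curing box and draw out the tray

## Task

The phone in the curing box is done: lift the box's drop shutter by the black grip on its slotted bar and hook the bar over the pin of the keeper above, so that the shutter stays up by itself. Then pull the tray all the way out by its upright knob, with the phone still lying flat in it. Do not let the shutter drop at any time, and leave the other things on the counter where they are.

Things in the scene. Friction and masses are not known exactly. Their poses are not given: they have to be found in the camera images.
- box: White UV curing box, fixed to the counter, 190 deep (x) x 240 wide (y) x 115 mm high. Origin: on the counter under its middle. Its x axis runs from its open front (facing roughly to the robot) to its back, y to the left seen from the robot, z up. 'Box frame' below means (x, y, z) in mm in this frame; the point positions given in it are exact.
- lamp_bar (a point): Middle of the underside of an aluminium lamp bar over the box: 40 (x) x 260 (y) x 25 (z) mm, at (-120, 0, 420) in the box frame, its front edge at x = -140, on two posts at y = +/-122. It overhangs the keeper: a gripper pointing straight down cannot bring the bar grip to the hooked place; one leaning 35 to 45 degrees back towards the robot passes.
- keeper_pin (a point): Centre of the keeper pin: a fixed level steel pin, 12 mm in diameter, along the box's y axis, free over 42 mm between two steel ears (6 thick, x = -117 to -87, tops at z = 244 in the box frame) which form the keeper's notch; two uprights behind carry it on the box's roof. At (-107, 0, 234) in the box frame.
- shutter (a joint): Lift of the drop shutter in m: 0 shut (start), 0.058 hanging on the keeper pin, 0.095 upper stop. An amber panel 200 wide x 85 high x 6 mm in front of the box's opening (x = -105, lower edge at z = 40 when shut, box frame), sliding straight up and down. With the bar it weighs about 0.36 kg (varies), friction 0.5 N: it falls if let go.
- bar (a joint): Angle of the slotted bar in rad: 0 leaning 0.58 rad (33 degrees) out of vertical towards the robot, on its stop (start; it falls back there by itself); grows as its top swings back to the box; 0.58 upright, 0.75 stop; about 0.47 hanging on the pin. To hook: lift the leaning bar 0.076 m or more (0.084 is good), swing it back to 0.53 at that height, lower until the pin stops it.
- bar_hinge (a point): Hinge of the bar, on the front of the shutter, along the box's y axis, at (-120, 0, 112 + lift) in the box frame. Of the upright bar, measured from here: shank 10 thick (x) x 16 wide (y) x 105 mm up to the grip; at 68 to 80 mm up an arm reaches back to x = 34; at its end a lip (x = 26 to 34) hangs down to 50 mm up. Between shank and lip is the slot, 21 wide, 18 deep, open downwards.
- bar_grip (a point): Centre of the black cylindrical grip at the bar's top end, 105 mm from the hinge: 26 mm in diameter, 32 mm long along the box's y axis, flat ends. Pinched across its flat ends it can pivot between the fingers as the bar swings. At the start at (-178, 0, 200) in the box frame, hooked at about (-132, 0, 274).
- bar_slot (a point): Point in the bar's slot where the pin's centre lies when the bar hangs on the pin (20 mm behind the shank's middle line, 62 mm above the hinge, with the bar upright).
- tray (a joint): Distance in m by which the tray is pulled out towards the robot (along the box's -x): 0 is fully in (start), stop at 0.08 is fully out. Slides with about 1.5 N of friction. With the shutter shut the phone cannot pass under it.
- tray_knob (a point): Grip point of the tray's knob: an upright black cylinder, 22 mm in diameter, standing 54 mm high (z = 36 to 90 in the box frame) on the tray's front tongue (44 mm wide, 6 thick); this point is on its axis 15 mm below its top. At (-200, 0, 75) in the box frame with the tray in; 80 mm nearer the robot when out.
- tray_bed (a point): Middle of the aluminium tray's floor (86 x 166 mm over the rims, side and back rims 6 mm high, front rim 2 mm); at (-50, 0, 36) in the box frame with the tray in.
- phone: Silver smartphone with a cracked screen, 72 x 150 x 9 mm, lying flat in the tray, long side along the box's y. Origin: centre of its underside.
- stood_phone: Dark phone 74 x 9 mm, 150 mm tall, standing upright in a slotted beech stand (90 x 110 x 45 mm, fixed) beside the box. Origin: centre of its lower edge. Bystander.
- case: Turquoise plastic phone case, open tray shape, 160 x 80 x 12 mm. Origin: centre of its underside. Bystander.
- weight: Round steel weight, 64 mm in diameter, 60 mm high with a small head. Origin: centre of its underside. Bystander near the tray knob.
- dish: White ceramic dish, 110 mm in diameter, 28 mm high. Origin: centre of its underside. Bystander.
- screwdriver: Stubby black screwdriver, about 105 mm long, 30 mm thick, lying on the counter. Origin: under its middle. Bystander near the tray knob.
- parts_tin: Closed steel tin, 102 x 72 x 41 mm. Origin: centre of its underside. Bystander.

How it is judged (in metres and radians):
On the way, in this order (a step that is already met when the one before it is completed fails the run):
1. the shutter hangs on the keeper pin by its slotted bar, let go by the fingers (value of joint shutter between 0.052 and 0.064 m and value of joint bar between 0.4 and 0.55 rad and distance between bar_slot and keeper_pin below 0.008 m and velocity of joint shutter between -0.02 and 0.02 m/s and contact force between the fingers and box below 0.1 N), for 0.3 s.
2. the tray is pulled out, shutter still hooked up (value of joint shutter between 0.052 and 0.064 m and value of joint bar between 0.4 and 0.55 rad and distance between bar_slot and keeper_pin below 0.008 m and value of joint tray above 0.07 m), for 0.2 s.
At the end, for the whole second after the job is handed in: The shutter hangs still at 52 to 64 mm lift with the bar's slot on the keeper pin (slot point within 8 mm of the pin's centre, bar angle 0.40 to 0.55), the tray is at least 70 of its 80 mm out, and the phone lies flat and at rest in the tray, within 12 mm of its middle (all of step 2 and velocity of joint shutter between -0.02 and 0.02 m/s and horizontal distance between phone and tray_bed below 0.012 m and angle between phone's own z axis and vertical below 0.06 rad and z of phone in the frame of tray_bed between -0.004 and 0.006 m and linear speed of phone below 0.02 m/s); the robot touches nothing.
It fails at once if the shutter drops (falls faster than 0.4 m/s) (velocity of joint shutter below -0.4 m/s).
It fails at once if another thing on the counter is moved by more than 20 mm (distance of any of stood_phone, case, weight, dish, screwdriver, parts_tin from where it was at the start of the episode above 0.02 m).
It also fails if it takes over 48 s, if anything falls off the work surface, if the arm or the gripper's body presses on something with over 40 N, if the wrist force passes 120 N, or if a joint passes its speed limit or range.

## Robot

A 6-joint arm with a two-finger parallel gripper is mounted at the origin on the work surface. World frame = base frame: x ahead of the robot, y to its left, z up, the work surface at z = 0. Lengths are in mm, angles in rad, forces in N, time in s.
With the tool pointing down it reaches from about 400 to 925 mm from the base axis. Payload 12.5 kg.
Tool frame: the origin (TCP) lies at the very end of the fingers, on their centre line; the grasp point (between the pads) lies 19 mm behind it; z points along the fingers, y is the line along which they close (so a half turn about z gives the same grasp; the last joint's range is limited). The gripper opens to 95 mm and grips with 3 to 60 N. Pads are 20 mm wide; open, the fingers measure 119 mm over their backs; the gripper's body (75 mm by 180 mm) begins 59 mm behind the grasp point.
Start: joints at [1.026, 0.491, 1.559, -0, 1.092, -0.106], TCP at [265.52, 565.814, 214.661] pointing down, gripper open.
Joint ranges: [-3.1, 3.1], [-0.84, 2.19], [0.05, 2.79], [-1.13, 4.28], [0.06, 2.93], [-2.69, 2.69]. Speed limits (rad/s): [2.22, 2.22, 2.79, 3.14, 3.14, 3.14].

## Interface

Orientations are given as [roll, pitch, yaw] about the fixed x, y, z axes, in that order (R = Rz(yaw) Ry(pitch) Rx(roll)).
In Python, from cell import * gives the robot as it stands.
- The arm moves only by the tool step_arm, never from a script. Its argument "plan" is a list of rows, each an object of numbers: "x", "y", "z": the shift along the tool's x, y, z in units of 25 mm (1.0 is 25 mm); "rx", "ry", "rz": the turn, a rotation vector about the tool's x, y, z in units of 0.1 rad (1.0 is 0.1 rad). In form: [{"x": .., "y": .., "z": .., "rx": .., "ry": .., "rz": ..}, ...]. A call has exactly 10 rows; each row shifts and turns the commanded pose from where the row before left it, along the tool's axes as they then stand; what a row does not reach is not made up. A row lasts 1/12 s, in which the tool goes at most 41.7 mm and 7.16 degrees, less where a joint would pass 70% of its speed; a pose out of reach is approached as far as the arm can. A call with a number of a shift or a turn outside -1 to 1 is refused whole. A call with a gripper value outside its range is refused whole. "jaw" is the closure, from -1 (fully open) to 1 (shut), so that 0 is half open, set as the call begins (left out, the last holds). The fingers move at their own pace and stop on an object; the grip force is fixed at half the most. Time passes only in rows, so rows that do not move let the fingers close, or fill a call up. It gives the time, the measured TCP pose, the force, the opening and the grip force at its end, in the units of the state.
- state(): the state, without advancing time (a new reading comes with each control period).
- read_camera(name): name is "scene" or "top" or "wrist"; returns a dict with "image" (420x560x3 uint8, red, green, blue), "depth" (420x560 float32, mm along the optical axis (not along the pixel's ray), 0 where there is no reading), "vfov" (degrees; the focal length in pixels is half the picture's height over the tangent of half this angle, whatever the lens; pixels are square), "cx", "cy" (the principal point, pixels), "R" (3x3) and "t" (3): a world point X has camera coordinates R X + t. Camera axes: x right, y down, z forward; pixel columns grow to the right and rows downward; lengths in mm; the calibration is good to about 2 mm. A picture is of the moment at which its call begins.
- job_done(): hands the job in; it is judged then, once.
The state is a dict: "t": time; "joints": joint angles; "qvel": joint speeds; "tau": joint torques, N m; "eef_pos": TCP position; "tcp_rot": TCP orientation; "ft_force": force on the tool from outside, world axes, zero at the start; "moment": the same for the moment, N m; "opening": opening from 0.0 (shut) to 1.0 (fully open); "grip_force": force on a finger pad.
Only numpy, scipy, OpenCV 4.12 (cv2) and the standard library are available. Lean on these libraries where they do the work, as an engineer would, in place of code of your own. Each camera call takes 0.05 s, during which the arm holds its last target. There are 200 camera calls.

## Working session

There is one attempt and no reset: what is moved stays moved. The work goes in short steps, Python scripts to look and compute and a tool call to move; the robot and the scene stay as the last step left them, time stands still between calls to the robot, and variables do not carry over. Pictures are saved under pics/ and viewed, at most 10 in all, crops included, and the job is handed in when it is done.

Besides the shell and the picture viewer there is one more tool, called after "Call:" in YAML: its name, and indented under it one key for each argument. step_arm: Moves the arm, as the interface text tells. Shifts and turns lie within -1 to 1; 1 stands for 25 mm of shift or 0.1 rad of turn. Its arguments: {"type":"object","properties":{"plan":{"type":"array","items":{"type":"object","properties":{"x":{"type":"number"},"y":{"type":"number"},"z":{"type":"number"},"rx":{"type":"number"},"ry":{"type":"number"},"rz":{"type":"number"}}}},"jaw":{"type":"number"}},"required":["plan"]}

```bash
mkdir -p pics; ls; python3 - <<'E'
from cell import *
import cv2,pickle,numpy as np
D={}
for n in("scene","top"):
    c=read_camera(n);D[n]=c;cv2.imwrite(f"pics/{n}0.png",c["image"][:,:,::-1])
    print(n,c["vfov"],c["cx"],c["cy"],np.round(-c["R"].T@c["t"]),np.round(c["R"][2],2))
pickle.dump(D,open("d0.pkl","wb"))
s=state();print(s)
E
```

```text
pics
scene 56.77236424518538 277.9063256188509 203.97194059917132 [1076.  788. 1106.] [-0.39 -0.62 -0.68]
top 51.02316284226919 271.6551014152713 205.38730340384149 [ 463.   26. 1395.] [ 0.13  0.01 -0.99]
{'t': 0.1, 'joints': array([ 1.02636805e+00,  4.91483470e-01,  1.55935189e+00, -4.23548359e-05,
        1.09171078e+00, -1.05600545e-01]), 'qvel': array([ 0.00098646, -0.00191673, -0.00135773,  0.00016005,  0.00067636,
       -0.00180011]), 'tau': array([ 1.67692764e-03, -6.13610888e+01, -2.58606488e+01,  6.93476410e-02,
        4.69608733e-02, -7.45805141e-05]), 'eef_pos': array([265.43353027, 565.61384004, 214.14261959]), 'tcp_rot': array([-3.14064052e+00, -6.31432376e-05,  2.70278443e+00]), 'ft_force': array([ 0.14729534,  0.12664812, -0.41529887]), 'moment': array([-0.01768061,  0.02526207,  0.02238432]), 'grip_force': 0.0, 'opening': 1.000486334925308}
```

View pics/scene0.png

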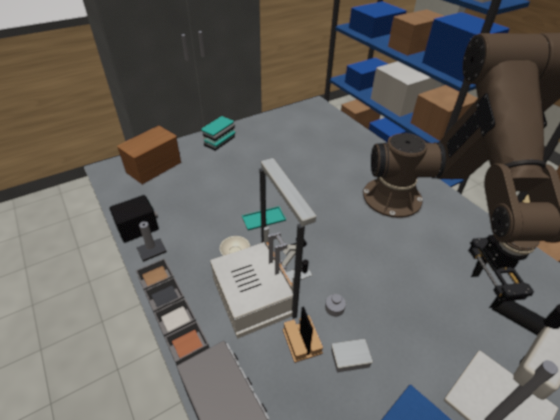

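View pics/top0.png

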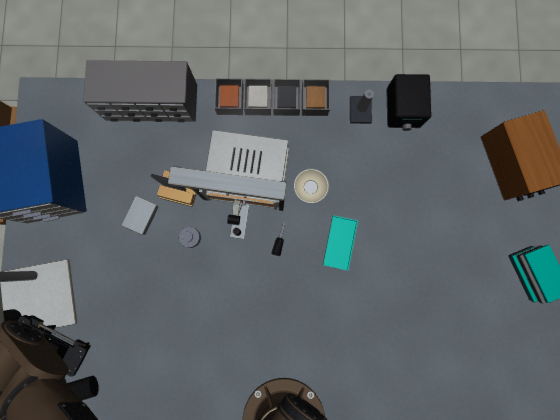

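The top view shows the box around (247,160), the lamp bar from (168,175) to (285,190), the grip near (237,215) and the knob near (238,232). The weight is at (189,237) and the screwdriver at (278,243). Next I fit the pose from depth.

```bash
cat > h.py <<'E'
import numpy as np,cv2,pickle
def cloud(c):
    h,w=c["depth"].shape;f=h/2/np.tan(np.radians(c["vfov"]/2))
    v,u=np.mgrid[:h,:w];d=c["depth"].astype(float)
    P=np.stack([(u-c["cx"])/f*d,(v-c["cy"])/f*d,d],-1)
    return (P-c["t"])@c["R"]
E
python3 - <<'E'
from h import *
D=pickle.load(open("d0.pkl","rb"))
for n,(u0,u1,v0,v1) in dict(top=(150,310,120,260),scene=(190,330,150,340)).items():
    c=D[n];P=cloud(c);m=np.zeros(P.shape[:2],bool);m[v0:v1,u0:u1]=1;m&=c["depth"]>0
    Z=P[...,2]
    for nm,lo,hi in(("lamp",435,455),("roof",108,122)):
        k=(m&(Z>lo)&(Z<hi)).astype(np.uint8);k=cv2.morphologyEx(k,cv2.MORPH_OPEN,np.ones((3,3)))
        N,L,S,_=cv2.connectedComponentsWithStats(k);i=1+S[1:,4].argmax()
        Q=P[L==i];r=cv2.minAreaRect(Q[:,:2].astype(np.float32));print(n,nm,len(Q),r,Q[:,2].mean())
    dark=m&(c["image"].max(2)<50)
    for nm,lo,hi in(("grip",185,218),("knob",70,95)):
        k=(dark&(Z>lo)&(Z<hi)).astype(np.uint8);N,L,S,C=cv2.connectedComponentsWithStats(k)
        for i in range(1,N):
            if S[i,4]>8: Q=P[L==i];print(n,nm,S[i,4],C[i].round(),Q.mean(0).round(1),Q.min(0).round(),Q.max(0).round())
E
```

```text
top lamp 2131 ((641.1760864257812, 139.8956298828125), (259.56072998046875, 40.73303985595703), 82.83087921142578) 444.8753203426638
top roof 3132 ((786.3388061523438, 122.15487670898438), (230.51856994628906, 128.3924102783203), 82.7625503540039) 115.45081612546039
top grip 9 [281. 202.] [635.7  17.1 200.1] [635.  12. 186.] [636.  23. 214.]
top grip 105 [233. 219.] [583.9 146.2 210. ] [571. 131. 193.] [597. 164. 217.]
top knob 33 [236. 231.] [561.8 148.2  89.8] [553. 140.  79.] [570. 156.  95.]
scene lamp 1098 ((640.46044921875, 141.38687133789062), (259.93780517578125, 40.815494537353516), 82.80258178710938) 444.8828165097798
scene roof 3668 ((752.523193359375, 126.25261688232422), (232.83323669433594, 193.49398803710938), 82.76898956298828) 115.97303474208631
scene grip 22 [263. 224.] [644.2  22.7 199.2] [637.  19. 187.] [650.  26. 215.]
scene grip 14 [304. 243.] [580.7 162.5 203.1] [575. 160. 194.] [585. 164. 214.]
scene grip 34 [296. 280.] [676.4 263.8 199.9] [668. 258. 185.] [682. 266. 218.]
scene knob 38 [304. 264.] [564.2 154.8  83.8] [556. 145.  70.] [572. 161.  94.]
scene knob 23 [295. 303.] [675.6 264.3  83.3] [668. 261.  70.] [683. 267.  95.]
scene knob 32 [304. 333.] [707.8 356.7  83.4] [702. 335.  70.] [714. 381.  94.]
```

Call:
step_arm:
  plan:
    - {"z": -0.3,"rz": -0.314}
    - {"z": -0.3,"rz": -0.314}
    - {"z": -0.3,"rz": -0.314}
    - {"z": -0.3,"rz": -0.314}
    - {"z": -0.3,"rz": -0.314}
    - {"z": -0.3,"rz": -0.314}
    - {"z": -0.3,"rz": -0.314}
    - {"z": -0.3,"rz": -0.314}
    - {"z": -0.3,"rz": -0.314}
    - {"z": -0.3,"rz": -0.314}
  jaw: -1

```text
schema error: expected keys x, y, z, rx, ry, rz
```

```bash
cat > nav.py <<'E'
# box pose, and offsets from the present tool pose to box-frame targets
import sys,numpy as np
from scipy.spatial.transform import Rotation as Ro
from cell import *
O=np.array([759.9,125.7,0]);B=Ro.from_euler('z',-0.1251)
def now(): 
    s=state();T=Ro.from_euler('xyz',s["tcp_rot"]);return s,s["eef_pos"],T
def target(lean): # tool y = box y, leaning back towards the robot
    return B*Ro.from_matrix(np.array([[-np.cos(lean),0,np.sin(lean)],[0,1,0],[-np.sin(lean),0,-np.cos(lean)]]))
def report():
    s,p,T=now();b=B.inv().apply(p-O);z=B.inv().apply(T.apply([0,0,1]))
    print("t",round(s["t"],2),"TCP box",b.round(1),"grasp box",(b-19*z).round(1),"lean",np.arctan2(z[0],-z[2]).round(3),"q",s["joints"].round(2),"F",s["ft_force"].round(1),"open",round(s["opening"],3),"grip",round(s["grip_force"],1))
def to(g,lean): # grasp point target in box frame
    s,p,T=now();R=target(lean);tcp=O+B.apply(np.array(g,float))+19*R.apply([0,0,1])
    print("shift units (present tool axes)",(T.inv().apply(tcp-p)/25).round(2),"(target axes)",(R.inv().apply(tcp-p)/25).round(2),"turn units",((T.inv()*R).as_rotvec()/.1).round(2))
if __name__=="__main__":
    report()
    if len(sys.argv)>4: to([float(v) for v in sys.argv[1:4]],float(sys.argv[4]))
E
python3 nav.py -229 0 261 0.7
```

```text
t 0.1 TCP box [-545.5  374.8  214.1] grasp box [-545.5  374.8  233.1] lean -0.0 q [ 1.03  0.49  1.56 -0.    1.09 -0.11] F [ 0.1  0.1 -0.4] open 1.0 grip 0.0
shift units (present tool axes) [-17.13 -10.2   -1.28] (target axes) [-10.89 -14.99   7.48] turn units [-1.11 -6.94 -3.  ]
```

All six keys are needed in each row.

Call:
step_arm:
  plan:
    - {"x": 0,"y": 0,"z": -0.3,"rx": 0,"ry": 0,"rz": -0.314}
    - {"x": 0,"y": 0,"z": -0.3,"rx": 0,"ry": 0,"rz": -0.314}
    - {"x": 0,"y": 0,"z": -0.3,"rx": 0,"ry": 0,"rz": -0.314}
    - {"x": 0,"y": 0,"z": -0.3,"rx": 0,"ry": 0,"rz": -0.314}
    - {"x": 0,"y": 0,"z": -0.3,"rx": 0,"ry": 0,"rz": -0.314}
    - {"x": 0,"y": 0,"z": -0.3,"rx": 0,"ry": 0,"rz": -0.314}
    - {"x": 0,"y": 0,"z": -0.3,"rx": 0,"ry": 0,"rz": -0.314}
    - {"x": 0,"y": 0,"z": -0.3,"rx": 0,"ry": 0,"rz": -0.314}
    - {"x": 0,"y": 0,"z": -0.3,"rx": 0,"ry": 0,"rz": -0.314}
    - {"x": 0,"y": 0,"z": -0.3,"rx": 0,"ry": 0,"rz": -0.314}
  jaw: -1

```text
t: 0.93
eef_pos: [265.4, 565.7, 289.6]
tcp_rot: [-3.141, -0.0, 3.018]
ft_force: [0.7, -0.2, -0.9]
opening: 1.0
grip_force: 0.0
```

Call:
step_arm:
  plan:
    - {"x": -0.65,"y": -0.75,"z": 0,"rx": 0,"ry": 0,"rz": 0}
    - {"x": -0.65,"y": -0.75,"z": 0,"rx": 0,"ry": 0,"rz": 0}
    - {"x": -0.65,"y": -0.75,"z": 0,"rx": 0,"ry": 0,"rz": 0}
    - {"x": -0.65,"y": -0.75,"z": 0,"rx": 0,"ry": 0,"rz": 0}
    - {"x": -0.65,"y": -0.75,"z": 0,"rx": 0,"ry": 0,"rz": 0}
    - {"x": -0.65,"y": -0.75,"z": 0,"rx": 0,"ry": 0,"rz": 0}
    - {"x": -0.65,"y": -0.75,"z": 0,"rx": 0,"ry": 0,"rz": 0}
    - {"x": -0.65,"y": -0.75,"z": 0,"rx": 0,"ry": 0,"rz": 0}
    - {"x": -0.65,"y": -0.75,"z": 0,"rx": 0,"ry": 0,"rz": 0}
    - {"x": -0.65,"y": -0.75,"z": 0,"rx": 0,"ry": 0,"rz": 0}

```text
t: 1.77
eef_pos: [403.8, 358.4, 289.4]
tcp_rot: [-3.141, -0.0, 3.017]
ft_force: [0.4, 0.8, 0.3]
opening: 0.998
grip_force: 0.0
```

```bash
python3 nav.py -229 0 261 0.7
```

```text
t 1.77 TCP box [-382.3  186.5  289.4] grasp box [-382.3  186.5  308.4] lean -0.0 q [ 0.6   0.3   1.66  0.    1.18 -0.84] F [0.4 0.8 0.3] open 0.998 grip 0.0
shift units (present tool axes) [-6.62 -7.46  1.72] (target axes) [-3.96 -7.46  5.58] turn units [-0. -7.  0.]
```

Call:
step_arm:
  plan:
    - {"x": -0.66,"y": -0.75,"z": 0,"rx": 0,"ry": 0,"rz": 0}
    - {"x": -0.66,"y": -0.75,"z": 0,"rx": 0,"ry": 0,"rz": 0}
    - {"x": -0.66,"y": -0.75,"z": 0,"rx": 0,"ry": 0,"rz": 0}
    - {"x": -0.66,"y": -0.75,"z": 0,"rx": 0,"ry": 0,"rz": 0}
    - {"x": -0.66,"y": -0.75,"z": 0,"rx": 0,"ry": 0,"rz": 0}
    - {"x": -0.66,"y": -0.75,"z": 0,"rx": 0,"ry": 0,"rz": 0}
    - {"x": -0.66,"y": -0.75,"z": 0,"rx": 0,"ry": 0,"rz": 0}
    - {"x": -0.66,"y": -0.75,"z": 0,"rx": 0,"ry": 0,"rz": 0}
    - {"x": -0.66,"y": -0.75,"z": 0,"rx": 0,"ry": 0,"rz": 0}
    - {"x": -0.66,"y": -0.75,"z": 0,"rx": 0,"ry": 0,"rz": 0}

```text
t: 2.6
eef_pos: [544.2, 151.8, 289.4]
tcp_rot: [-3.142, -0.001, 3.017]
ft_force: [0.2, 0.0, -0.8]
opening: 1.003
grip_force: 0.0
```

Call:
step_arm:
  plan:
    - {"x": 0,"y": 0,"z": 0,"rx": 0,"ry": -0.7,"rz": 0}
    - {"x": 0,"y": 0,"z": 0,"rx": 0,"ry": -0.7,"rz": 0}
    - {"x": 0,"y": 0,"z": 0,"rx": 0,"ry": -0.7,"rz": 0}
    - {"x": 0,"y": 0,"z": 0,"rx": 0,"ry": -0.7,"rz": 0}
    - {"x": 0,"y": 0,"z": 0,"rx": 0,"ry": -0.7,"rz": 0}
    - {"x": 0,"y": 0,"z": 0,"rx": 0,"ry": -0.7,"rz": 0}
    - {"x": 0,"y": 0,"z": 0,"rx": 0,"ry": -0.7,"rz": 0}
    - {"x": 0,"y": 0,"z": 0,"rx": 0,"ry": -0.7,"rz": 0}
    - {"x": 0,"y": 0,"z": 0,"rx": 0,"ry": -0.7,"rz": 0}
    - {"x": 0,"y": 0,"z": 0,"rx": 0,"ry": -0.7,"rz": 0}

```text
t: 3.43
eef_pos: [543.3, 153.0, 289.5]
tcp_rot: [3.141, 0.693, 3.017]
ft_force: [1.0, -1.4, -0.3]
opening: 1.002
grip_force: 0.0
```

```bash
python3 nav.py -178 0 200 0.7; python3 - <<'E'
from cell import *
import cv2
c=read_camera("wrist");cv2.imwrite("pics/w1.png",c["image"][:,:,::-1])
from h import *
import pickle;pickle.dump(c,open("w1.pkl","wb"))
E
```

```text
t 3.43 TCP box [-218.3    0.   289.5] grasp box [-230.4    0.   304.2] lean 0.693 q [ 0.28  0.17  2.03 -0.74  0.38 -0.55] F [ 1.  -1.4 -0.3] open 1.002 grip 0.0
shift units (present tool axes) [ 1.05 -0.    4.54] (target axes) [ 1.08 -0.    4.54] turn units [ 0.   -0.07  0.  ]
```

View pics/w1.png

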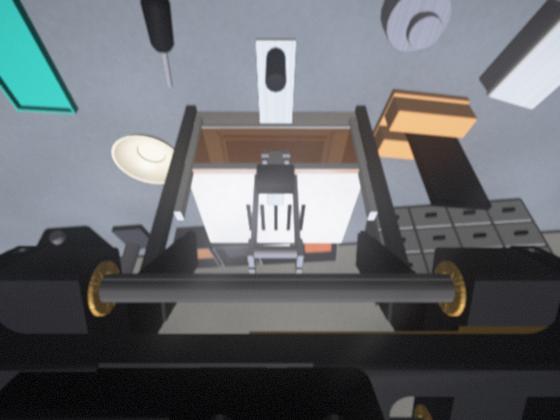

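The wrist view shows the grip at about column 275, midway between the fingers, so the lateral alignment is good. Joint 5 is low, so I reduce the lean to 0.6 before descending.

Call:
step_arm:
  plan:
    - {"x": 0,"y": 0,"z": 0,"rx": 0,"ry": 0.31,"rz": 0}
    - {"x": 0,"y": 0,"z": 0,"rx": 0,"ry": 0.31,"rz": 0}
    - {"x": 0,"y": 0,"z": 0,"rx": 0,"ry": 0.31,"rz": 0}
    - {"x": 0.2,"y": 0,"z": 0.3,"rx": 0,"ry": 0,"rz": 0}
    - {"x": 0.2,"y": 0,"z": 0.3,"rx": 0,"ry": 0,"rz": 0}
    - {"x": 0.2,"y": 0,"z": 0.3,"rx": 0,"ry": 0,"rz": 0}
    - {"x": 0.2,"y": 0,"z": 0.3,"rx": 0,"ry": 0,"rz": 0}
    - {"x": 0,"y": 0,"z": 0,"rx": 0,"ry": 0,"rz": 0}
    - {"x": 0,"y": 0,"z": 0,"rx": 0,"ry": 0,"rz": 0}
    - {"x": 0,"y": 0,"z": 0,"rx": 0,"ry": 0,"rz": 0}

```text
t: 4.32
eef_pos: [544.5, 152.5, 254.1]
tcp_rot: [-3.14, 0.598, 3.016]
ft_force: [0.8, -0.6, -0.7]
opening: 1.001
grip_force: 0.0
```

```bash
python3 nav.py -178 0 200 0.6
```

```text
t 4.32 TCP box [-217.    -0.3  254.1] grasp box [-227.7   -0.3  269.8] lean 0.598 q [ 0.26  0.22  2.02 -0.58  0.39 -0.7 ] F [ 0.8 -0.6 -0.7] open 1.001 grip 0.0
shift units (present tool axes) [-0.07  0.02  3.43] (target axes) [-0.07  0.01  3.43] turn units [-0.01 -0.02 -0.  ]
```

Call:
step_arm:
  plan:
    - {"x": -0.01,"y": 0,"z": 0.4,"rx": 0,"ry": 0,"rz": 0}
    - {"x": -0.01,"y": 0,"z": 0.4,"rx": 0,"ry": 0,"rz": 0}
    - {"x": -0.01,"y": 0,"z": 0.4,"rx": 0,"ry": 0,"rz": 0}
    - {"x": -0.01,"y": 0,"z": 0.4,"rx": 0,"ry": 0,"rz": 0}
    - {"x": -0.01,"y": 0,"z": 0.4,"rx": 0,"ry": 0,"rz": 0}
    - {"x": -0.01,"y": 0,"z": 0.4,"rx": 0,"ry": 0,"rz": 0}
    - {"x": -0.01,"y": 0,"z": 0.4,"rx": 0,"ry": 0,"rz": 0}
    - {"x": 0,"y": 0,"z": 0.4,"rx": 0,"ry": 0,"rz": 0}
    - {"x": 0,"y": 0,"z": 0.23,"rx": 0,"ry": 0,"rz": 0}
    - {"x": 0,"y": 0,"z": 0,"rx": 0,"ry": 0,"rz": 0}

```text
t: 5.15
eef_pos: [594.0, 145.8, 182.1]
tcp_rot: [-3.14, 0.596, 3.016]
ft_force: [-0.6, -0.7, -0.0]
opening: 1.0
grip_force: 0.0
```

```bash
python3 nav.py -178 0 200 0.6; python3 - <<'E'
from cell import *
import cv2
c=read_camera("wrist");cv2.imwrite("pics/w2.png",c["image"][:,:,::-1])
E
```

```text
t 5.15 TCP box [-167.1   -0.8  182.1] grasp box [-177.8   -0.8  197.9] lean 0.596 q [ 0.22  0.39  2.01 -0.85  0.26 -0.45] F [-0.6 -0.7 -0. ] open 1.0 grip 0.0
shift units (present tool axes) [-0.04  0.03 -0.08] (target axes) [-0.04  0.03 -0.08] turn units [-0.02 -0.04 -0.  ]
```

View pics/w2.png

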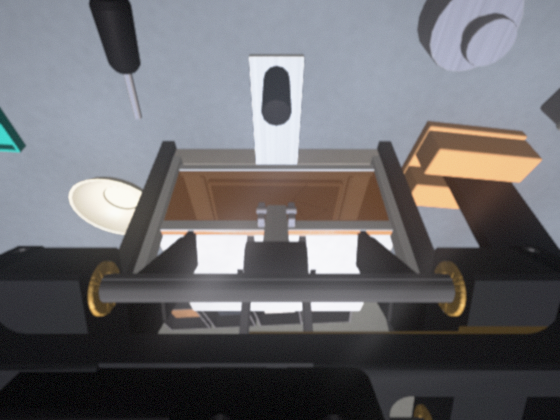

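The black grip lies at about (275,258), midway between the fingertips. Closing.

Call:
step_arm:
  plan:
    - {"x": 0,"y": 0,"z": 0,"rx": 0,"ry": 0,"rz": 0}
    - {"x": 0,"y": 0,"z": 0,"rx": 0,"ry": 0,"rz": 0}
    - {"x": 0,"y": 0,"z": 0,"rx": 0,"ry": 0,"rz": 0}
    - {"x": 0,"y": 0,"z": 0,"rx": 0,"ry": 0,"rz": 0}
    - {"x": 0,"y": 0,"z": 0,"rx": 0,"ry": 0,"rz": 0}
    - {"x": 0,"y": 0,"z": 0,"rx": 0,"ry": 0,"rz": 0}
    - {"x": 0,"y": 0,"z": 0,"rx": 0,"ry": 0,"rz": 0}
    - {"x": 0,"y": 0,"z": 0,"rx": 0,"ry": 0,"rz": 0}
    - {"x": 0,"y": 0,"z": 0,"rx": 0,"ry": 0,"rz": 0}
    - {"x": 0,"y": 0,"z": 0,"rx": 0,"ry": 0,"rz": 0}
  jaw: 1

```text
t: 6.03
eef_pos: [593.6, 146.0, 183.7]
tcp_rot: [-3.14, 0.598, 3.016]
ft_force: [-0.5, 0.9, 0.2]
opening: 0.354
grip_force: 0.0
```

```bash
python3 nav.py -178 0 284 0.6
```

```text
t 6.03 TCP box [-167.5   -0.6  183.7] grasp box [-178.2   -0.5  199.4] lean 0.598 q [ 0.22  0.39  2.01 -0.85  0.26 -0.45] F [-0.5  0.9  0.2] open 0.354 grip 0.0
shift units (present tool axes) [-1.91  0.02 -2.79] (target axes) [-1.92  0.02 -2.79] turn units [-0.02 -0.02 -0.  ]
```

Call:
step_arm:
  plan:
    - {"x": 0,"y": 0,"z": 0,"rx": 0,"ry": 0,"rz": 0}
    - {"x": 0,"y": 0,"z": 0,"rx": 0,"ry": 0,"rz": 0}
    - {"x": 0,"y": 0,"z": 0,"rx": 0,"ry": 0,"rz": 0}
    - {"x": 0,"y": 0,"z": 0,"rx": 0,"ry": 0,"rz": 0}
    - {"x": 0,"y": 0,"z": 0,"rx": 0,"ry": 0,"rz": 0}
    - {"x": 0,"y": 0,"z": 0,"rx": 0,"ry": 0,"rz": 0}
    - {"x": -0.05,"y": 0,"z": -0.08,"rx": 0,"ry": 0,"rz": 0}
    - {"x": -0.05,"y": 0,"z": -0.08,"rx": 0,"ry": 0,"rz": 0}
    - {"x": -0.05,"y": 0,"z": -0.08,"rx": 0,"ry": 0,"rz": 0}
    - {"x": -0.05,"y": 0,"z": -0.08,"rx": 0,"ry": 0,"rz": 0}

```text
t: 6.87
eef_pos: [593.4, 145.6, 192.8]
tcp_rot: [-3.14, 0.597, 3.016]
ft_force: [5.0, -4.8, -4.2]
opening: 0.333
grip_force: 30.0
```

```bash
python3 nav.py -178 0 284 0.6
```

```text
t 6.87 TCP box [-167.7   -1.   192.8] grasp box [-178.4   -0.9  208.5] lean 0.597 q [ 0.22  0.37  2.   -0.78  0.28 -0.52] F [ 5.  -4.8 -4.2] open 0.333 grip 30.0
shift units (present tool axes) [-1.71  0.03 -2.49] (target axes) [-1.72  0.04 -2.48] turn units [-0.02 -0.03 -0.  ]
```

Call:
step_arm:
  plan:
    - {"x": -0.172,"y": 0,"z": -0.25,"rx": 0,"ry": 0,"rz": 0}
    - {"x": -0.172,"y": 0,"z": -0.25,"rx": 0,"ry": 0,"rz": 0}
    - {"x": -0.172,"y": 0,"z": -0.25,"rx": 0,"ry": 0,"rz": 0}
    - {"x": -0.172,"y": 0,"z": -0.25,"rx": 0,"ry": 0,"rz": 0}
    - {"x": -0.172,"y": 0,"z": -0.25,"rx": 0,"ry": 0,"rz": 0}
    - {"x": -0.172,"y": 0,"z": -0.25,"rx": 0,"ry": 0,"rz": 0}
    - {"x": -0.172,"y": 0,"z": -0.25,"rx": 0,"ry": 0,"rz": 0}
    - {"x": -0.172,"y": 0,"z": -0.25,"rx": 0,"ry": 0,"rz": 0}
    - {"x": -0.172,"y": 0,"z": -0.25,"rx": 0,"ry": 0,"rz": 0}
    - {"x": -0.172,"y": 0,"z": -0.25,"rx": 0,"ry": 0,"rz": 0}

```text
t: 7.7
eef_pos: [593.5, 145.7, 268.7]
tcp_rot: [-3.139, 0.597, 3.016]
ft_force: [2.9, -5.4, -4.4]
opening: 0.336
grip_force: 30.0
```

```bash
python3 nav.py -125 0 301 0.65
```

```text
t 7.7 TCP box [-167.6   -1.   268.7] grasp box [-178.3   -0.9  284.4] lean 0.597 q [ 0.22  0.27  1.91 -0.47  0.44 -0.85] F [ 2.9 -5.4 -4.4] open 0.336 grip 30.0
shift units (present tool axes) [-2.18  0.04  0.65] (target axes) [-2.14  0.04  0.76] turn units [-0.02 -0.53 -0.  ]
```

Call:
step_arm:
  plan:
    - {"x": -0.23,"y": 0,"z": 0.04,"rx": 0,"ry": -0.08,"rz": 0}
    - {"x": -0.23,"y": 0,"z": 0.04,"rx": 0,"ry": -0.08,"rz": 0}
    - {"x": -0.23,"y": 0,"z": 0.05,"rx": 0,"ry": -0.08,"rz": 0}
    - {"x": -0.23,"y": 0,"z": 0.05,"rx": 0,"ry": -0.08,"rz": 0}
    - {"x": -0.23,"y": 0,"z": 0.05,"rx": 0,"ry": -0.08,"rz": 0}
    - {"x": -0.21,"y": 0,"z": 0.1,"rx": 0,"ry": -0.08,"rz": 0}
    - {"x": -0.21,"y": 0,"z": 0.1,"rx": 0,"ry": -0.08,"rz": 0}
    - {"x": -0.21,"y": 0,"z": 0.1,"rx": 0,"ry": -0.08,"rz": 0}
    - {"x": -0.21,"y": 0,"z": 0.11,"rx": 0,"ry": -0.08,"rz": 0}
    - {"x": -0.21,"y": 0,"z": 0.11,"rx": 0,"ry": -0.08,"rz": 0}

```text
t: 8.53
eef_pos: [648.0, 138.6, 285.1]
tcp_rot: [-3.138, 0.675, 3.017]
ft_force: [-3.3, -5.0, -3.3]
opening: 0.336
grip_force: 30.0
```

```bash
python3 nav.py -125.5 0 301 0.677; python3 - <<'E'
from cell import *
import cv2
c=read_camera("scene");cv2.imwrite("pics/s3.png",cv2.resize(c["image"][150:300,220:360,::-1],None,fx=4,fy=4))
E
```

```text
t 8.53 TCP box [-112.6   -1.2  285.1] grasp box [-124.5   -1.1  299.9] lean 0.675 q [ 0.19  0.31  1.83 -0.53  0.4  -0.82] F [-3.3 -5.  -3.3] open 0.336 grip 30.0
shift units (present tool axes) [ 0.    0.05 -0.06] (target axes) [ 0.    0.05 -0.06] turn units [-0.03 -0.02  0.  ]
```

View pics/s3.png

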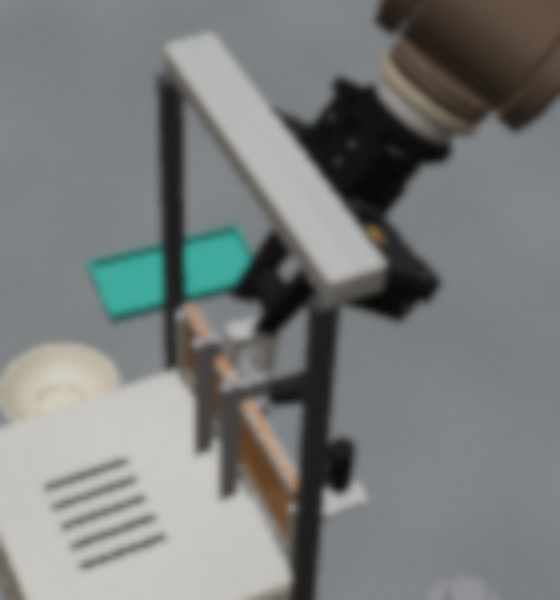

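The bar stands nearly upright at about (265,385) in the crop, with the arm over the keeper. The gripper is clear of the lamp bar. Lowering now.

Call:
step_arm:
  plan:
    - {"x": 0.075,"y": 0,"z": 0.068,"rx": 0,"ry": 0,"rz": 0}
    - {"x": 0.075,"y": 0,"z": 0.068,"rx": 0,"ry": 0,"rz": 0}
    - {"x": 0.075,"y": 0,"z": 0.068,"rx": 0,"ry": 0,"rz": 0}
    - {"x": 0.075,"y": 0,"z": 0.068,"rx": 0,"ry": 0,"rz": 0}
    - {"x": 0.075,"y": 0,"z": 0.068,"rx": 0,"ry": 0,"rz": 0}
    - {"x": 0.075,"y": 0,"z": 0.068,"rx": 0,"ry": 0,"rz": 0}
    - {"x": 0.075,"y": 0,"z": 0.068,"rx": 0,"ry": 0,"rz": 0}
    - {"x": 0.075,"y": 0,"z": 0.068,"rx": 0,"ry": 0,"rz": 0}
    - {"x": 0.075,"y": 0,"z": 0.068,"rx": 0,"ry": 0,"rz": 0}
    - {"x": 0.075,"y": 0,"z": 0.068,"rx": 0,"ry": 0,"rz": 0}

```text
t: 9.42
eef_pos: [646.6, 139.0, 264.0]
tcp_rot: [-3.141, 0.683, 3.016]
ft_force: [6.3, -11.4, 12.5]
opening: 0.337
grip_force: 30.0
```

```bash
python3 nav.py -131 0 274 0.675
```

```text
t 9.42 TCP box [-114.    -0.9  264. ] grasp box [-126.    -0.9  278.7] lean 0.683 q [ 0.19  0.33  1.87 -0.63  0.35 -0.72] F [  6.3 -11.4  12.5] open 0.337 grip 30.0
shift units (present tool axes) [0.28 0.04 0.02] (target axes) [0.28 0.04 0.02] turn units [-0.01  0.08 -0.  ]
```

Call:
step_arm:
  plan:
    - {"x": 0.03,"y": 0,"z": -0.025,"rx": 0,"ry": 0,"rz": 0}
    - {"x": 0.03,"y": 0,"z": -0.025,"rx": 0,"ry": 0,"rz": 0}
    - {"x": 0.03,"y": 0,"z": -0.025,"rx": 0,"ry": 0,"rz": 0}
    - {"x": 0.03,"y": 0,"z": -0.025,"rx": 0,"ry": 0,"rz": 0}
    - {"x": 0,"y": 0,"z": 0,"rx": 0,"ry": 0,"rz": 0}
    - {"x": 0,"y": 0,"z": 0,"rx": 0,"ry": 0,"rz": 0}
    - {"x": 0,"y": 0,"z": 0,"rx": 0,"ry": 0,"rz": 0}
    - {"x": 0,"y": 0,"z": 0,"rx": 0,"ry": 0,"rz": 0}
    - {"x": 0,"y": 0,"z": 0,"rx": 0,"ry": 0,"rz": 0}
    - {"x": 0,"y": 0,"z": 0,"rx": 0,"ry": 0,"rz": 0}

```text
t: 10.25
eef_pos: [644.9, 139.3, 263.3]
tcp_rot: [-3.142, 0.684, 3.016]
ft_force: [33.8, -13.5, -10.0]
opening: 0.335
grip_force: 30.0
```

```bash
python3 nav.py -131 0 274 0.675; python3 - <<'E'
from cell import *
import cv2
c=read_camera("scene");cv2.imwrite("pics/s4.png",cv2.resize(c["image"][205:285,250:330,::-1],None,fx=7,fy=7,interpolation=cv2.INTER_CUBIC))
E
```

```text
t 10.25 TCP box [-115.8   -0.8  263.3] grasp box [-127.8   -0.8  278. ] lean 0.684 q [ 0.2   0.33  1.87 -0.64  0.34 -0.71] F [ 33.8 -13.5 -10. ] open 0.335 grip 30.0
shift units (present tool axes) [0.21 0.03 0.04] (target axes) [0.21 0.03 0.05] turn units [-0.    0.09 -0.01]
```

View pics/s4.png

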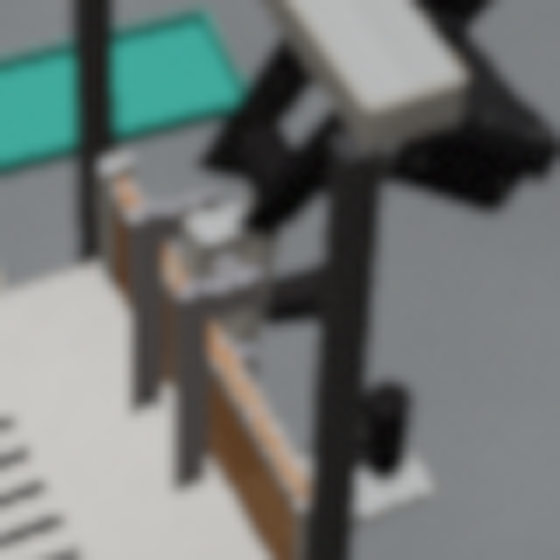

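The bar's arm sits between the keeper ears at about (215,225), and the +x pull shows the lip bearing on the pin. I relax that load before releasing.

Call:
step_arm:
  plan:
    - {"x": -0.015,"y": 0,"z": 0.025,"rx": 0,"ry": 0,"rz": 0}
    - {"x": -0.015,"y": 0,"z": 0.025,"rx": 0,"ry": 0,"rz": 0}
    - {"x": -0.015,"y": 0,"z": 0.025,"rx": 0,"ry": 0,"rz": 0}
    - {"x": -0.015,"y": 0,"z": 0.025,"rx": 0,"ry": 0,"rz": 0}
    - {"x": 0,"y": 0,"z": 0,"rx": 0,"ry": 0,"rz": 0}
    - {"x": 0,"y": 0,"z": 0,"rx": 0,"ry": 0,"rz": 0}
    - {"x": 0,"y": 0,"z": 0,"rx": 0,"ry": 0,"rz": 0}
    - {"x": 0,"y": 0,"z": 0,"rx": 0,"ry": 0,"rz": 0}
    - {"x": 0,"y": 0,"z": 0,"rx": 0,"ry": 0,"rz": 0}
    - {"x": 0,"y": 0,"z": 0,"rx": 0,"ry": 0,"rz": 0}

```text
t: 11.13
eef_pos: [645.5, 139.2, 263.3]
tcp_rot: [-3.141, 0.684, 3.016]
ft_force: [4.6, -11.0, 9.6]
opening: 0.332
grip_force: 30.0
```

```bash
python3 nav.py -131 0 274 0.675
```

```text
t 11.13 TCP box [-115.2   -0.8  263.3] grasp box [-127.2   -0.8  278. ] lean 0.684 q [ 0.19  0.33  1.87 -0.63  0.34 -0.71] F [  4.6 -11.    9.6] open 0.332 grip 30.0
shift units (present tool axes) [0.23 0.03 0.03] (target axes) [0.23 0.03 0.03] turn units [-0.01  0.09 -0.  ]
```

Call:
step_arm:
  plan:
    - {"x": 0,"y": 0,"z": 0,"rx": 0,"ry": 0,"rz": 0}
    - {"x": 0,"y": 0,"z": 0,"rx": 0,"ry": 0,"rz": 0}
    - {"x": 0,"y": 0,"z": 0,"rx": 0,"ry": 0,"rz": 0}
    - {"x": 0,"y": 0,"z": 0,"rx": 0,"ry": 0,"rz": 0}
    - {"x": 0,"y": 0,"z": 0,"rx": 0,"ry": 0,"rz": 0}
    - {"x": 0,"y": 0,"z": 0,"rx": 0,"ry": 0,"rz": 0}
    - {"x": 0,"y": 0,"z": 0,"rx": 0,"ry": 0,"rz": 0}
    - {"x": 0,"y": 0,"z": 0,"rx": 0,"ry": 0,"rz": 0}
    - {"x": 0,"y": 0,"z": 0,"rx": 0,"ry": 0,"rz": 0}
    - {"x": 0,"y": 0,"z": 0,"rx": 0,"ry": 0,"rz": 0}
  jaw: 0

```text
t: 11.97
eef_pos: [643.6, 139.8, 260.6]
tcp_rot: [-3.14, 0.678, 3.016]
ft_force: [0.2, -0.7, -0.4]
opening: 0.5
grip_force: 0.0
```

Call:
step_arm:
  plan:
    - {"x": 0,"y": 0,"z": -0.4,"rx": 0,"ry": 0,"rz": 0}
    - {"x": 0,"y": 0,"z": -0.4,"rx": 0,"ry": 0,"rz": 0}
    - {"x": 0,"y": 0,"z": -0.4,"rx": 0,"ry": 0,"rz": 0}
    - {"x": 0,"y": 0,"z": -0.4,"rx": 0,"ry": 0,"rz": 0}
    - {"x": 0,"y": 0,"z": -0.4,"rx": 0,"ry": 0,"rz": 0}
    - {"x": 0,"y": 0,"z": -0.4,"rx": 0,"ry": 0,"rz": 0}
    - {"x": 0,"y": 0,"z": -0.4,"rx": 0,"ry": 0,"rz": 0}
    - {"x": 0,"y": 0,"z": -0.4,"rx": 0,"ry": 0,"rz": 0}
    - {"x": 0,"y": 0,"z": -0.4,"rx": 0,"ry": 0,"rz": 0}
    - {"x": 0,"y": 0,"z": -0.4,"rx": 0,"ry": 0,"rz": 0}

```text
t: 12.8
eef_pos: [580.8, 147.9, 339.3]
tcp_rot: [-3.14, 0.678, 3.016]
ft_force: [-0.3, -0.0, 0.7]
opening: 0.497
grip_force: 0.0
```

```bash
python3 nav.py -280 0 160 0.5; python3 - <<'E'
from cell import *
from h import *
c=read_camera("scene");cv2.imwrite("pics/s5.png",cv2.resize(c["image"][205:285,250:330,::-1],None,fx=7,fy=7,interpolation=cv2.INTER_CUBIC))
O=np.array([759.9,125.7,0]);a=-.1251;Bm=np.array([[np.cos(a),-np.sin(a),0],[np.sin(a),np.cos(a),0],[0,0,1]])
P=(cloud(c)-O)@Bm
dark=(c["image"].max(2)<60)&(abs(P[...,1])<25)&(P[...,0]<-100)&(P[...,0]>-220)
for nm,lo,hi in(("grip",225,300),("knob",45,100)):
    Q=P[dark&(P[...,2]>lo)&(P[...,2]<hi)];print(nm,len(Q),Q.mean(0).round(1) if len(Q) else "",np.percentile(Q,[5,95],axis=0).round(1) if len(Q) else "")
E
```

```text
t 12.8 TCP box [-180.5   -0.4  339.3] grasp box [-1.924e+02 -3.000e-01  3.541e+02] lean 0.678 q [ 0.24  0.16  1.88 -0.49  0.51 -0.85] F [-0.3 -0.   0.7] open 0.497 grip 0.0
shift units (present tool axes) [7.74 0.02 3.84] (target axes) [6.93 0.01 5.15] turn units [-0.01  1.78 -0.  ]
grip 77 [-130.2    7.2  282. ] [[-139.3   -7.6  267.4]
 [-121.8   15.9  289. ]]
knob 68 [-197.2    4.1   73.6] [[-205.7   -3.4   49.8]
 [-190.7   10.1   92. ]]
```

View pics/s5.png

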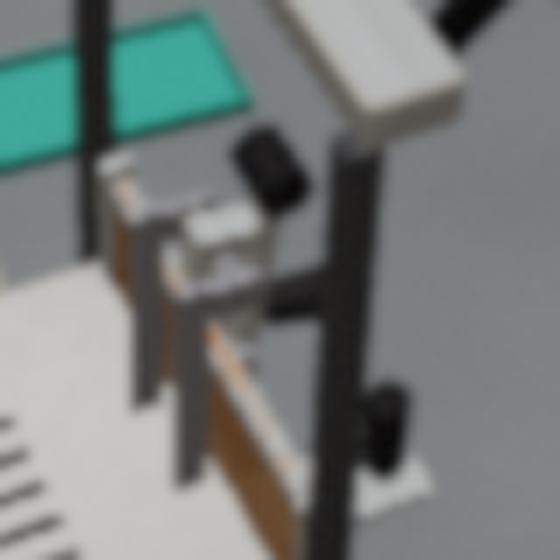

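The bar hangs on the pin on its own, with the grip at (270,170) in the crop and its top at z≈289, so its centre is at about 276 as expected. Next is the tray knob.

Call:
step_arm:
  plan:
    - {"x": 0.34,"y": 0,"z": 0.15,"rx": 0,"ry": 0.178,"rz": 0}
    - {"x": 0.34,"y": 0,"z": 0.15,"rx": 0,"ry": 0.178,"rz": 0}
    - {"x": 0.34,"y": 0,"z": 0.15,"rx": 0,"ry": 0.178,"rz": 0}
    - {"x": 0.34,"y": 0,"z": 0.15,"rx": 0,"ry": 0.178,"rz": 0}
    - {"x": 0.34,"y": 0,"z": 0.15,"rx": 0,"ry": 0.178,"rz": 0}
    - {"x": 0.34,"y": 0,"z": 0.15,"rx": 0,"ry": 0.178,"rz": 0}
    - {"x": 0.34,"y": 0,"z": 0.15,"rx": 0,"ry": 0.178,"rz": 0}
    - {"x": 0.34,"y": 0,"z": 0.15,"rx": 0,"ry": 0.178,"rz": 0}
    - {"x": 0.34,"y": 0,"z": 0.15,"rx": 0,"ry": 0.178,"rz": 0}
    - {"x": 0.34,"y": 0,"z": 0.15,"rx": 0,"ry": 0.178,"rz": 0}

```text
t: 13.68
eef_pos: [532.2, 153.9, 259.0]
tcp_rot: [-3.14, 0.498, 3.016]
ft_force: [-0.5, 0.0, 0.0]
opening: 0.5
grip_force: 0.0
```

```bash
python3 nav.py -230 0 130 0.5;python3 nav.py -200 0 75 0.5; python3 - <<'E'
from h import *
D=pickle.load(open("d0.pkl","rb"));c=D["top"];P=cloud(c)
O=np.array([759.9,125.7,0]);a=-.1251;Bm=np.array([[np.cos(a),-np.sin(a),0],[np.sin(a),np.cos(a),0],[0,0,1]])
P=(P-O)@Bm
for n,(u,v) in dict(weight=(189,237),driver=(277,247)).items():
    q=P[v-14:v+14,u-14:u+14].reshape(-1,3);q=q[q[:,2]>8];print(n,q.min(0).round(),q.max(0).round())
E
```

```text
t 13.68 TCP box [-229.4   -0.4  259. ] grasp box [-238.5   -0.4  275.7] lean 0.498 q [ 0.25  0.21  1.98 -0.37  0.51 -0.92] F [-0.5  0.   0. ] open 0.5 grip 0.0
shift units (present tool axes) [2.48 0.02 5.28] (target axes) [2.49 0.02 5.28] turn units [-0.02 -0.02 -0.  ]
t 13.68 TCP box [-229.4   -0.4  259. ] grasp box [-238.5   -0.4  275.7] lean 0.498 q [ 0.25  0.21  1.98 -0.37  0.51 -0.92] F [-0.5  0.   0. ] open 0.5 grip 0.0
shift units (present tool axes) [2.48 0.03 7.79] (target axes) [2.49 0.02 7.78] turn units [-0.02 -0.02 -0.  ]
weight [-282. -136.    8.] [-192.  187. 1395.]
driver [-282. -144.    9.] [-182. -113. 1395.]
```

Call:
step_arm:
  plan:
    - {"x": 0.18,"y": 0,"z": 0.56,"rx": 0,"ry": 0.15,"rz": 0}
    - {"x": 0.18,"y": 0,"z": 0.56,"rx": 0,"ry": 0.15,"rz": 0}
    - {"x": 0.18,"y": 0,"z": 0.56,"rx": 0,"ry": 0.15,"rz": 0}
    - {"x": 0.18,"y": 0,"z": 0.56,"rx": 0,"ry": 0.15,"rz": 0}
    - {"x": 0.18,"y": 0,"z": 0.56,"rx": 0,"ry": 0.15,"rz": 0}
    - {"x": 0.18,"y": 0,"z": 0.56,"rx": 0,"ry": 0.15,"rz": 0}
    - {"x": 0.18,"y": 0,"z": 0.56,"rx": 0,"ry": 0.15,"rz": 0}
    - {"x": 0.18,"y": 0,"z": 0.56,"rx": 0,"ry": 0.15,"rz": 0}
    - {"x": 0.18,"y": 0,"z": 0.56,"rx": 0,"ry": 0.15,"rz": 0}
    - {"x": 0.18,"y": 0,"z": 0.56,"rx": 0,"ry": 0.15,"rz": 0}

```text
t: 14.52
eef_pos: [550.6, 151.2, 111.8]
tcp_rot: [-3.14, 0.348, 3.016]
ft_force: [0.8, -0.3, -0.5]
opening: 0.501
grip_force: 0.0
```

```bash
python3 nav.py -200 0 75 0.35; python3 - <<'E'
from cell import *
import cv2
c=read_camera("wrist");cv2.imwrite("pics/w6.png",c["image"][:,:,::-1])
E
```

```text
t 14.52 TCP box [-210.9   -0.8  111.8] grasp box [-217.4   -0.8  129.7] lean 0.348 q [ 0.21  0.47  2.02 -0.34  0.34 -0.94] F [ 0.8 -0.3 -0.5] open 0.501 grip 0.0
shift units (present tool axes) [0.09 0.03 2.29] (target axes) [0.1  0.03 2.29] turn units [-0.02 -0.02 -0.01]
```

View pics/w6.png

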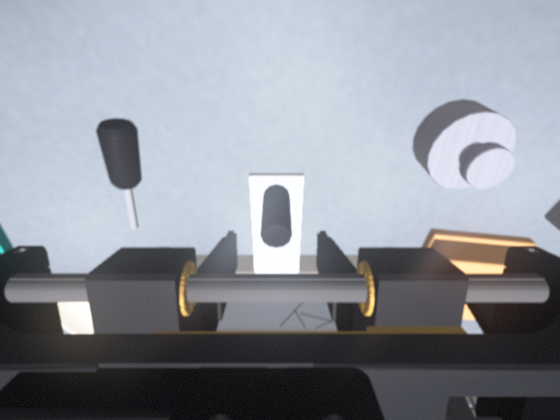

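The knob at (277,215) is midway between the fingertips (233 and 322), and the weight and screwdriver are well clear. Descending and closing.

Call:
step_arm:
  plan:
    - {"x": 0.01,"y": 0,"z": 0.25,"rx": 0,"ry": 0,"rz": 0}
    - {"x": 0.01,"y": 0,"z": 0.25,"rx": 0,"ry": 0,"rz": 0}
    - {"x": 0.01,"y": 0,"z": 0.25,"rx": 0,"ry": 0,"rz": 0}
    - {"x": 0.01,"y": 0,"z": 0.25,"rx": 0,"ry": 0,"rz": 0}
    - {"x": 0.01,"y": 0,"z": 0.25,"rx": 0,"ry": 0,"rz": 0}
    - {"x": 0.01,"y": 0,"z": 0.25,"rx": 0,"ry": 0,"rz": 0}
    - {"x": 0.01,"y": 0,"z": 0.25,"rx": 0,"ry": 0,"rz": 0}
    - {"x": 0.01,"y": 0,"z": 0.25,"rx": 0,"ry": 0,"rz": 0}
    - {"x": 0.01,"y": 0,"z": 0.25,"rx": 0,"ry": 0,"rz": 0}
    - {"x": 0,"y": 0,"z": 0.05,"rx": 0,"ry": 0,"rz": 0}

```text
t: 15.4
eef_pos: [567.9, 149.1, 58.0]
tcp_rot: [-3.14, 0.349, 3.016]
ft_force: [-0.3, -0.6, 0.4]
opening: 0.501
grip_force: 0.0
```

Call:
step_arm:
  plan:
    - {"x": 0,"y": 0,"z": 0,"rx": 0,"ry": 0,"rz": 0}
    - {"x": 0,"y": 0,"z": 0,"rx": 0,"ry": 0,"rz": 0}
    - {"x": 0,"y": 0,"z": 0,"rx": 0,"ry": 0,"rz": 0}
    - {"x": 0,"y": 0,"z": 0,"rx": 0,"ry": 0,"rz": 0}
    - {"x": 0,"y": 0,"z": 0,"rx": 0,"ry": 0,"rz": 0}
    - {"x": 0,"y": 0,"z": 0,"rx": 0,"ry": 0,"rz": 0}
    - {"x": 0,"y": 0,"z": 0,"rx": 0,"ry": 0,"rz": 0}
    - {"x": 0,"y": 0,"z": 0,"rx": 0,"ry": 0,"rz": 0}
    - {"x": 0,"y": 0,"z": 0,"rx": 0,"ry": 0,"rz": 0}
    - {"x": 0,"y": 0,"z": 0,"rx": 0,"ry": 0,"rz": 0}
  jaw: 1

```text
t: 16.23
eef_pos: [567.7, 148.7, 59.4]
tcp_rot: [-3.14, 0.35, 3.015]
ft_force: [-1.1, -5.6, 2.9]
opening: 0.227
grip_force: 30.0
```

```bash
python3 nav.py -280 0 75 0.35
```

```text
t 16.23 TCP box [-193.6   -1.2   59.4] grasp box [-200.1   -1.2   77.3] lean 0.35 q [ 0.19  0.58  2.02 -0.48  0.24 -0.8 ] F [-1.1 -5.6  2.9] open 0.227 grip 30.0
shift units (present tool axes) [ 3.03  0.04 -1.01] (target axes) [ 3.03  0.05 -1.01] turn units [-0.02 -0.   -0.01]
```

Call:
step_arm:
  plan:
    - {"x": 0.05,"y": 0,"z": -0.018,"rx": 0,"ry": 0,"rz": 0}
    - {"x": 0.1,"y": 0,"z": -0.036,"rx": 0,"ry": 0,"rz": 0}
    - {"x": 0.15,"y": 0,"z": -0.055,"rx": 0,"ry": 0,"rz": 0}
    - {"x": 0.17,"y": 0,"z": -0.062,"rx": 0,"ry": 0,"rz": 0}
    - {"x": 0.17,"y": 0,"z": -0.062,"rx": 0,"ry": 0,"rz": 0}
    - {"x": 0.17,"y": 0,"z": -0.062,"rx": 0,"ry": 0,"rz": 0}
    - {"x": 0.17,"y": 0,"z": -0.062,"rx": 0,"ry": 0,"rz": 0}
    - {"x": 0.17,"y": 0,"z": -0.062,"rx": 0,"ry": 0,"rz": 0}
    - {"x": 0.17,"y": 0,"z": -0.062,"rx": 0,"ry": 0,"rz": 0}
    - {"x": 0.17,"y": 0,"z": -0.062,"rx": 0,"ry": 0,"rz": 0}

```text
t: 17.07
eef_pos: [528.5, 153.7, 59.4]
tcp_rot: [-3.14, 0.35, 3.015]
ft_force: [1.3, -6.0, 1.5]
opening: 0.225
grip_force: 30.0
```

Call:
step_arm:
  plan:
    - {"x": 0.17,"y": 0,"z": -0.062,"rx": 0,"ry": 0,"rz": 0}
    - {"x": 0.17,"y": 0,"z": -0.062,"rx": 0,"ry": 0,"rz": 0}
    - {"x": 0.17,"y": 0,"z": -0.062,"rx": 0,"ry": 0,"rz": 0}
    - {"x": 0.17,"y": 0,"z": -0.062,"rx": 0,"ry": 0,"rz": 0}
    - {"x": 0.17,"y": 0,"z": -0.062,"rx": 0,"ry": 0,"rz": 0}
    - {"x": 0.17,"y": 0,"z": -0.062,"rx": 0,"ry": 0,"rz": 0}
    - {"x": 0.17,"y": 0,"z": -0.062,"rx": 0,"ry": 0,"rz": 0}
    - {"x": 0.15,"y": 0,"z": -0.055,"rx": 0,"ry": 0,"rz": 0}
    - {"x": 0.08,"y": 0,"z": -0.03,"rx": 0,"ry": 0,"rz": 0}
    - {"x": 0.03,"y": 0,"z": -0.01,"rx": 0,"ry": 0,"rz": 0}

```text
t: 17.9
eef_pos: [490.1, 158.6, 59.4]
tcp_rot: [-3.139, 0.35, 3.015]
ft_force: [1.1, -5.4, 2.0]
opening: 0.223
grip_force: 30.0
```

```bash
python3 nav.py -280 0 75 0.35
```

```text
t 17.9 TCP box [-271.8   -1.1   59.4] grasp box [-278.4   -1.    77.3] lean 0.35 q [ 0.25  0.52  2.18 -0.86  0.17 -0.35] F [ 1.1 -5.4  2. ] open 0.223 grip 30.0
shift units (present tool axes) [0.09 0.04 0.06] (target axes) [0.09 0.04 0.06] turn units [-0.02  0.   -0.01]
```

Pulled 78 mm out. Next I release and back off along the tool axis.

Call:
step_arm:
  plan:
    - {"x": 0,"y": 0,"z": 0,"rx": 0,"ry": 0,"rz": 0}
    - {"x": 0,"y": 0,"z": 0,"rx": 0,"ry": 0,"rz": 0}
    - {"x": 0,"y": 0,"z": 0,"rx": 0,"ry": 0,"rz": 0}
    - {"x": 0,"y": 0,"z": 0,"rx": 0,"ry": 0,"rz": 0}
    - {"x": 0,"y": 0,"z": 0,"rx": 0,"ry": 0,"rz": 0}
    - {"x": 0,"y": 0,"z": 0,"rx": 0,"ry": 0,"rz": 0}
    - {"x": 0,"y": 0,"z": 0,"rx": 0,"ry": 0,"rz": 0}
    - {"x": 0,"y": 0,"z": 0,"rx": 0,"ry": 0,"rz": 0}
    - {"x": 0,"y": 0,"z": 0,"rx": 0,"ry": 0,"rz": 0}
    - {"x": 0,"y": 0,"z": 0,"rx": 0,"ry": 0,"rz": 0}
  jaw: 0

```text
t: 18.73
eef_pos: [490.2, 159.0, 59.1]
tcp_rot: [-3.14, 0.35, 3.016]
ft_force: [-0.8, 0.6, 0.7]
opening: 0.499
grip_force: 0.0
```

Call:
step_arm:
  plan:
    - {"x": 0,"y": 0,"z": -0.2,"rx": 0,"ry": 0,"rz": 0}
    - {"x": 0,"y": 0,"z": -0.4,"rx": 0,"ry": 0,"rz": 0}
    - {"x": 0,"y": 0,"z": -0.5,"rx": 0,"ry": 0,"rz": 0}
    - {"x": 0,"y": 0,"z": -0.5,"rx": 0,"ry": 0,"rz": 0}
    - {"x": 0,"y": 0,"z": -0.5,"rx": 0,"ry": 0,"rz": 0}
    - {"x": 0,"y": 0,"z": -0.5,"rx": 0,"ry": 0,"rz": 0}
    - {"x": 0,"y": 0,"z": -0.5,"rx": 0,"ry": 0,"rz": 0}
    - {"x": 0,"y": 0,"z": -0.5,"rx": 0,"ry": 0,"rz": 0}
    - {"x": 0,"y": 0,"z": -0.4,"rx": 0,"ry": 0,"rz": 0}
    - {"x": 0,"y": 0,"z": -0.2,"rx": 0,"ry": 0,"rz": 0}

```text
t: 19.57
eef_pos: [454.4, 163.8, 158.9]
tcp_rot: [-3.141, 0.351, 3.016]
ft_force: [0.6, 0.2, -0.5]
opening: 0.497
grip_force: 0.0
```

```bash
python3 nav.py; python3 - <<'E'
from cell import *
from h import *
c=read_camera("scene");cv2.imwrite("pics/s7.png",cv2.resize(c["image"][190:310,220:360,::-1],None,fx=5,fy=5,interpolation=cv2.INTER_CUBIC))
O=np.array([759.9,125.7,0]);a=-.1251;Bm=np.array([[np.cos(a),-np.sin(a),0],[np.sin(a),np.cos(a),0],[0,0,1]])
P=(cloud(c)-O)@Bm
dark=(c["image"].max(2)<60)&(abs(P[...,1])<25)
for nm,x0,x1,lo,hi in(("grip",-160,-110,225,300),("knob",-300,-180,45,95)):
    Q=P[dark&(P[...,2]>lo)&(P[...,2]<hi)&(P[...,0]>x0)&(P[...,0]<x1)];print(nm,len(Q),np.percentile(Q,[5,50,95],axis=0).round(1) if len(Q) else "")
E
```

```text
t 19.57 TCP box [-3.078e+02 -3.000e-01  1.589e+02] grasp box [-3.144e+02 -3.000e-01  1.767e+02] lean 0.351 q [ 0.29  0.29  2.16 -0.37  0.39 -0.83] F [ 0.6  0.2 -0.5] open 0.497 grip 0.0
grip 78 [[-139.8   -8.1  267.2]
 [-130.    11.   283.7]
 [-121.8   15.5  289.2]]
knob 52 [[-283.3   -1.3   50.1]
 [-275.4    6.8   76. ]
 [-270.    10.1   92.6]]
```

View pics/s7.png

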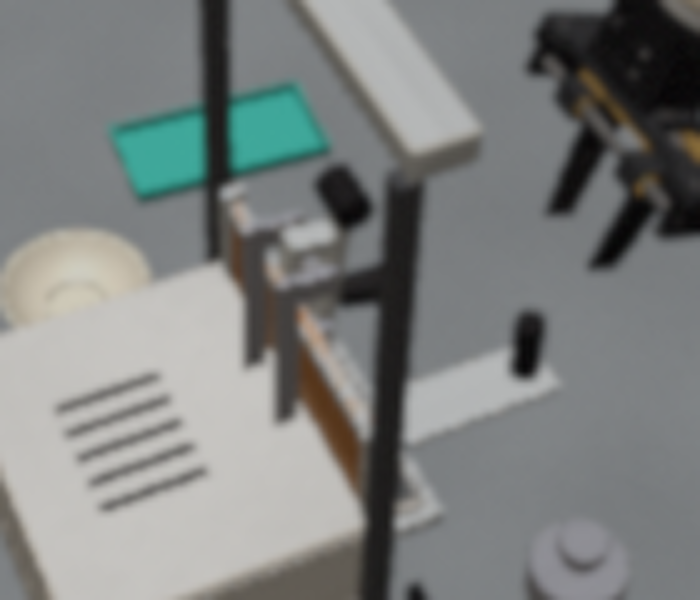

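The shutter stays hooked with the grip unchanged. The knob is at (527,345) in the crop, about 78 mm out, and the gripper is clear. Handing in.

```bash
python3 -c "
from cell import *
print(job_done())"
```

```text
the job is handed in; nothing more can be done
None
```

The shutter is hooked on the keeper pin, the tray is pulled out about 78 of its 80 mm, and the job is handed in at about 20 s; I did not look at the phone in the tray afterwards, and no verdict was returned.

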